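Slide the condiment pot along the counter rail to the cutlery box

TASK

On the serving counter, slide the wide lidded condiment pot along the low steel rail until it stands right up against the open cutlery box, where guests look for it. Push it at a steady, moderate pace, keeping it upright on the counter and close against the rail all the way: do not lift it or shove it off at speed. Leave the small pot where it stands.

Things in the scene. Friction and masses are not known exactly. Their poses are not given: they have to be found in the camera images.
- pot: The pot to slide: wide, squat, upright round pot of white ceramic with a flat knobless steel lid, 104 mm in diameter, 66 mm high, 0.4 to 0.85 kg. Starts between the cutlery box and the napkin box, 2 to 6 mm off the rail's robot-side face, with at least 135 mm free on either side along the rail. Origin: centre of its underside; z up.
- rail: Straight low steel upstand fixed on the counter, 700 mm long, 12 mm thick, top 53 mm above the counter. Origin: on the counter, mid-length of the face towards the robot. y axis: along the rail; x axis: square away from the robot (the pot stands on the -x side; it touches the rail when its centre is at x = -52 mm). A 3 mm steel foot lies on the far side only.
- cutlery_box: Where the pot must end: open steel box, 100 x 100 mm, 90 mm high, full of upright spoons (tips 195 mm up), fixed near the left or right end of the rail (varies) and squared to it. Origin: centre of underside, 55 mm off the rail's face; pot touches it at 102 mm between centres. 580 mm along, at the rail's other end, stands a fixed closed wooden napkin box, 100 x 100 x 78 mm: not the goal.
- small_pot: Bystander, loose: a narrower pot of the same make, 68 mm in diameter, 66 mm high, on the robot's side of the wide pot's path, its centre at least 185 mm from the rail. Origin: centre of its underside. A white rice bowl (104 mm wide, 50 mm high) stands on that side too; a metal spoon lies far left.
Mind the look-alikes: they are no part of the job. Leave any turquoise look-alike of the pot alone. What is shaped like the cutlery_box but blue is not meant.

How it is judged:
At the end, for the whole second after the job is handed in: The wide pot stands upright and still on the counter, within 15 mm of the cutlery box's side and within 15 mm of the rail's robot-side face (horizontal distance between pot and cutlery_box below 0.117 m and x of pot in the frame of rail between -0.067 and 0 m and height (world z) of pot below 0.006 m and angle between pot's own z axis and vertical below 0.1 rad and linear speed of pot below 0.02 m/s); the robot touches nothing.
It fails at once if the wide pot strays more than 25 mm from the rail (x of pot in the frame of rail below -0.077 m).
It fails at once if the wide pot is lifted more than 12 mm off the counter (height (world z) of pot above 0.012 m).
It fails at once if the wide pot tips more than 20 degrees (angle between pot's own z axis and vertical above 0.35 rad).
It fails at once if the wide pot is shoved faster than 0.5 m/s (linear speed of pot above 0.5 m/s).
It fails at once if the small pot is moved more than 20 mm (distance of small_pot from where it was at the start of the episode above 0.02 m).
It also fails if it takes over 34 s, if anything falls off the work surface, if the arm or the gripper's body presses on something with over 40 N, if the wrist force passes 120 N, or if a joint passes its speed limit or range.

ROBOT

A 6-joint arm with a two-finger parallel gripper is mounted at the origin on the work surface. World frame = base frame: x ahead of the robot, y to its left, z up, the work surface at z = 0. Lengths are in m, angles in rad, forces in N, time in s.
With the tool pointing down it reaches from about 0.375 to 0.75 m from the base axis. Payload 9 kg.
Tool frame: the origin (TCP) lies where the fingers leave the gripper's body, on its centre line; the fingertips stand 73 mm ahead of it and the grasp point (between the pads) lies 54 mm ahead of it; y points along the fingers, x is the direction in which the jaws open and shut, and the axes are right-handed (so a half turn about y gives the same grasp; the last joint's range is limited). The gripper opens to 85 mm and grips with 20 to 120 N. Pads are 22 mm wide; open, the fingers measure 114 mm over their backs; the gripper's body (76 mm by 85 mm) begins 54 mm behind the grasp point. The pads swing forward as they close: fully open they stand 13 mm farther back than shut.
Start: joints at [0.892, 0.104, 0.097, 1.564, 0, 1.353], TCP at [0.267, 0.537, 0.304] pointing down, gripper open.
Joint ranges: [-2.99, 2.99], [-0.84, 1.86], [-1.1, 1.16], [-1.84, 2.11], [-1.51, 1.56], [-3.14, 3.14]. Speed limits (rad/s): [2.22, 2.22, 2.57, 3.14, 3.14, 3.14].

INTERFACE

Orientations are given as a rotation vector (axis times angle).
In Python, from plant import ctrl gives the robot as it stands. Calls block until the motion is done:
- ctrl.goto(position, orientation): joint-space move of the TCP to a pose.
- ctrl.servo_line(position, ori=None, vel=0.15, threshold=None): straight line of the TCP; ori=None keeps the orientation; vel is the mean speed in m/s. With threshold (N) it stops when the force on the tool has changed by that much, and returns True; else False.
- ctrl.set_joints(angles): joint-space move.
- ctrl.command_gripper(opening, grip_force=None): opening from 0.0 (shut) to 1.0 (fully open); grip_force is the grip in N (None keeps the last); returns when the fingers have stopped.
- ctrl.pause(seconds).
- ctrl.ik(position, orientation): joint angles nearest the present ones, or None.
- ctrl.read_state(): the state.
- ctrl.camera(name): name is "scene" or "top" or "wrist"; returns a dict with "color" (384x512x3 uint8, blue, green, red), "range_z" (384x512 float32, m along the optical axis (not along the pixel's ray), 0 where there is no reading), "K" (3x3 intrinsics, pixels), "R" (3x3) and "t" (3): a world point X has camera coordinates R X + t; the wrist camera has in their place "T_tool_cam" (4x4, takes a point from camera to tool coordinates, whose origin is the TCP and whose axes are the tool frame's). Camera axes: x right, y down, z forward; pixel columns grow to the right and rows downward; lengths in m; the calibration is good to about 2 mm. A picture is of the moment at which its call begins: read the wrist's pose just before it.
A pose or a line that the arm cannot do raises ctrl.Unreachable and nothing moves.
- ctrl.finish_job(): hands the job in, once; it reports no verdict.
The state is a dict: "time_s": time; "qpos": joint angles; "joint_velocities": joint speeds; "joint_torque": joint torques, N m; "eef_pos": TCP position; "orientation": TCP orientation; "force": force on the tool from outside, world axes, zero at the start; "moment": the same for the moment, N m; "gripper_width": opening from 0.0 (shut) to 1.0 (fully open).
Only numpy, scipy, OpenCV 4.12 (cv2) and the standard library are available. Lean on these libraries where they do the work, as an engineer would, in place of code of your own. Each camera call takes 0.05 s, during which the arm holds its last target.

## Working session

There is one attempt and no reset: what is moved stays moved. The work goes in short steps, each a Python script; the robot and the scene stay as the last script left them, time stands still between calls to the robot, and variables do not carry over. Pictures are saved under pics/ and viewed, and the job is handed in when it is done.

```bash
mkdir -p pics; ls
python3 - <<'E'
from plant import ctrl
import cv2,numpy as np
s=ctrl.read_state();print(s['time_s'],s['eef_pos'],s['orientation'])
for n in ('scene','top'):
    c=ctrl.camera(n);cv2.imwrite(f'pics/{n}0.png',c['color'])
    np.savez(f'pics/{n}0.npz',**{k:c[k] for k in('color','range_z','K','R','t')})
    print(n,c['K'].tolist(),(-c['R'].T@c['t']).tolist(), c['R'].round(3).tolist())
E
```

```text
pics
0.0 [0.26663979 0.53722844 0.30310814] [-1.39310934 -0.86240922  0.86453368]
scene [[442.273178040524, 0.0, 258.9683039063407], [0.0, 442.273178040524, 191.27976970575946], [0.0, 0.0, 1.0]] [1.4114121627639256, -0.3757324858221915, 0.863236160818664] [[0.447, 0.894, 0.008], [0.543, -0.264, -0.797], [-0.71, 0.361, -0.604]]
top [[475.76855257328526, 0.0, 252.2399173985523], [0.0, 475.76855257328526, 195.15704331329226], [0.0, 0.0, 1.0]] [0.32738910804974775, 0.1362590058275525, 1.19381152798138] [[0.022, -1.0, 0.015], [-0.994, -0.023, -0.105], [0.106, -0.013, -0.994]]
```

View pics/scene0.png

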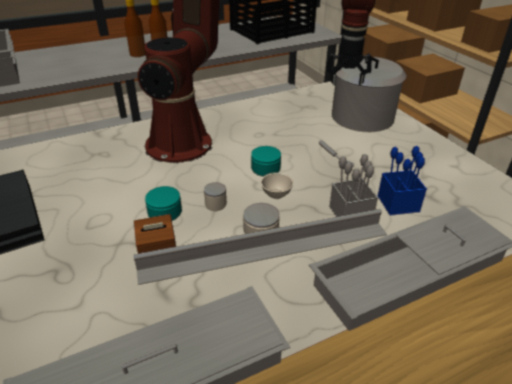

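View pics/top0.png

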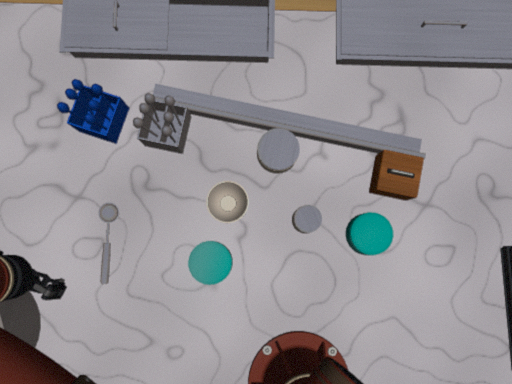

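Top view candidates are the wide grey-lidded pot (278,150), the small pot (307,219), two turquoise look-alikes (210,262) and (370,233), and the rice bowl (228,202). For the box there is the steel cutlery box (164,128) or the blue look-alike (98,113). By the description I choose the pot at (278,150) and the box at (164,128). The napkin box is at (397,174).

```bash
cat > h.py <<'E'
import numpy as np,cv2
def load(n):
    return dict(np.load(f'pics/{n}.npz'))
def px2w(c,uv,z):
    uv=np.atleast_2d(np.array(uv,float))
    r=np.c_[uv,np.ones(len(uv))]@np.linalg.inv(c['K']).T@c['R']
    o=-c['R'].T@c['t']
    return o+r*((z-o[2])/r[:,2])[:,None]
def cloud(c):
    v,u=np.mgrid[:384,:512];d=c['range_z']
    p=np.stack([(u-c['K'][0,2])/c['K'][0,0]*d,(v-c['K'][1,2])/c['K'][1,1]*d,d],-1)
    P=(p-c['t'])@c['R']; P[d==0]=np.nan; return P
E
python3 - <<'E'
from h import *
c=load('top0');P=cloud(c)
for n,u,v in [('pot',278,150),('small',307,219),('bowl',245,202),('napkin',385,185),('rail',290,124),('counter',250,300),('tq',370,233)]:
    print(n,P[v,u].round(4))
im=cv2.resize(c['color'][75:240,130:440],None,fx=2.5,fy=2.5,interpolation=cv2.INTER_CUBIC);cv2.imwrite('pics/crop0.png',im)
z=P[...,2]
hm=np.nan_to_num(z)
# flat lids: points at z 60-72mm near seed
for n,u,v in [('pot',278,150),('small',307,219)]:
    m=((hm>.058)&(hm<.074)).astype(np.uint8)
    k,l,st,ce=cv2.connectedComponentsWithStats(m)
    lab=l[v,u];q=P[l==lab];mid=(q.min(0)+q.max(0))/2
    print(n,st[lab],mid.round(4),np.ptp(q,axis=0).round(4),q.mean(0).round(4))
    (cc,r)=cv2.minEnclosingCircle(q[:,:2].astype(np.float32));print(cc,r)
E
```

```text
pot [0.5584 0.0622 0.0648]
small [ 0.3934 -0.0094  0.0648]
bowl [0.4335 0.139  0.0335]
napkin [ 0.4776 -0.1924  0.0778]
rail [ 0.6407  0.0281 -0.002 ]
counter [ 0.1935  0.1211 -0.0068]
tq [ 0.3636 -0.16    0.0634]
pot [ 258  128   42   42 1369] [0.5627 0.0609 0.0651] [0.102  0.0997 0.0136] [0.5614 0.0615 0.0644]
(0.5623052716255188, 0.06104279309511185) 0.05147615820169449
small [294 205  28  28 610] [ 0.3948 -0.011   0.0646] [0.0648 0.0649 0.0127] [ 0.3943 -0.011   0.0645]
(0.39454546570777893, -0.0115756681188941) 0.03345862776041031
```

View pics/crop0.png

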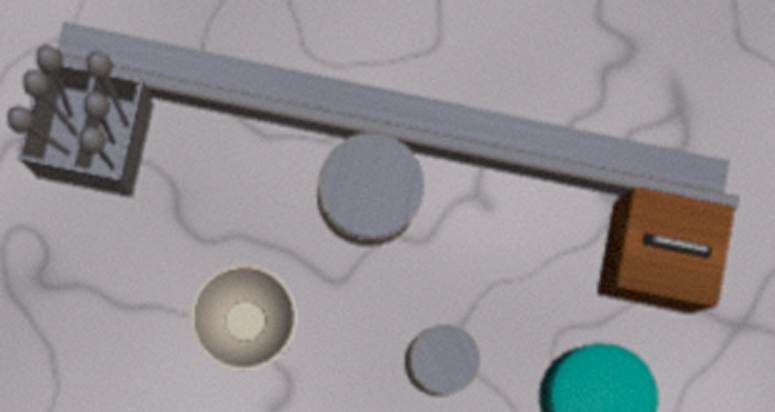

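The crop confirms the choice: the wide steel-lidded pot at crop (370,187), close to the rail, with the steel box of spoons at (88,130). Next I measure the rail and the box.

Run:
```python
from h import *
for n in('top0','scene0'):
    c=load(n);P=cloud(c);q=P.reshape(-1,3);q=q[~np.isnan(q[:,0])]
    fl=q[(abs(q[:,2])<.015)&(q[:,0]>.3)&(q[:,0]<.75)&(abs(q[:,1])<.3)];print(n,'floor',np.median(fl[:,2]))
    m=(q[:,2]>.043)&(q[:,2]<.06)&(q[:,0]>.5)&(q[:,0]<.8)&(q[:,1]>-.3)&(q[:,1]<.45)
    # exclude pot & boxes: line approx
    d0=q[:,0]-(.62+ .22*(q[:,1]-.06)); m&=abs(d0)<.05
    m&=np.hypot(q[:,0]-.5615,q[:,1]-.061)>.056
    r=q[m];vx,vy,x0,y0=cv2.fitLine(r[:,:2].astype(np.float32),cv2.DIST_HUBER,0,.01,.01).ravel()
    nrm=np.array([vy,-vx]); nrm*=np.sign(nrm[0]); t=np.array([-nrm[1],nrm[0]])
    e=(r[:,:2]-[x0,y0])@nrm; s=r[:,:2]@t
    r2=r[abs(e)<.015];e2=e[abs(e)<.015];s2=s[abs(e)<.015]
    print('rail n',len(r),'t',t,'c',nrm@[x0,y0],'e pct',np.percentile(e2,[2,10,50,90,98]).round(4),'s',s.min(),s.max())
    pot=np.array([.5623,.061]);print('pot n,s',pot@nrm,pot@t)
    # boxes
    bl=q[(q[:,2]>.07)&(q[:,2]<.1)&(q[:,0]>.45)&(q[:,0]<.75)]
    for nm,lo,hi in(('cut',.1,.35),('nap',-.36,-.1)):
        b=bl[(bl[:,:2]@t>lo+.06)&(bl[:,:2]@t<hi+.1)] if nm=='cut' else bl[(bl[:,:2]@t<-.06)]
        if len(b): print(nm,len(b),'s',np.percentile(b[:,:2]@t,[0,1,50,99,100]).round(4),'n',np.percentile(b[:,:2]@nrm,[0,1,99,100]).round(4))
# rail front top edge by pixels in crop (near edge of the lit top strip)
c=load('top0');im=c['color']
cv2.imwrite('pics/c1.png',cv2.resize(im[80:170,130:270],None,fx=5.5,fy=5.5,interpolation=cv2.INTER_CUBIC))
cv2.imwrite('pics/c2.png',cv2.resize(im[90:210,300:440],None,fx=5,fy=5,interpolation=cv2.INTER_CUBIC))
```

```text
top0 floor -0.0006499116699270484
rail n 1553 t [0.18330193 0.98305666] c 0.600142 e pct [-0.013  -0.0054  0.0002  0.0062  0.0082] s -0.19294948023563305 0.5599058762050173
pot n,s 0.5415913449645042 0.16303712933063508
cut 325 s [0.1641 0.1875 0.4089 0.4492 0.4495] n [0.4901 0.4906 0.5909 0.5911]
nap 1730 s [-0.1825 -0.1811 -0.1313 -0.0832 -0.0819] n [0.4895 0.4909 0.5887 0.5905]
scene0 floor -0.0006547393617422472
rail n 1591 t [0.18640009 0.9824739 ] c 0.60302025 e pct [-0.0137 -0.0116  0.0027  0.0077  0.0094] s -0.19017089185012004 0.5679710939119392
pot n,s 0.5410746742844582 0.1647436766833067
cut 339 s [0.3955 0.3962 0.4175 0.449  0.45  ] n [0.4894 0.4921 0.5945 0.596 ]
nap 1008 s [-0.1814 -0.1803 -0.1318 -0.0827 -0.0817] n [0.49   0.4958 0.5939 0.5965]
```

View pics/c1.png

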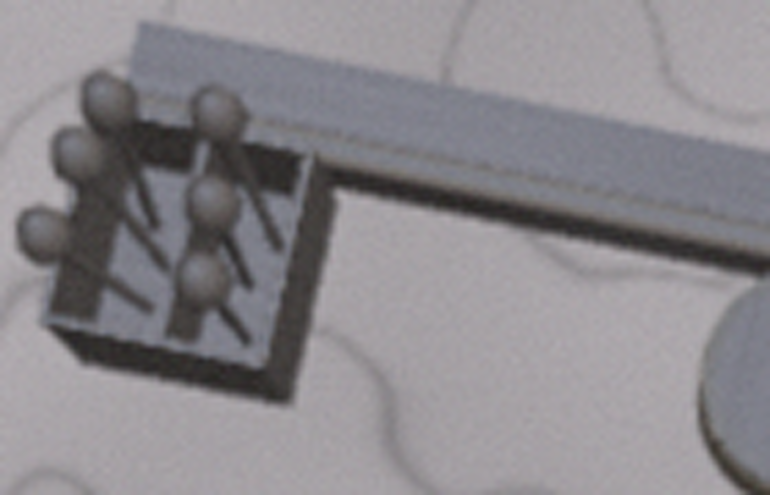

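View pics/c2.png

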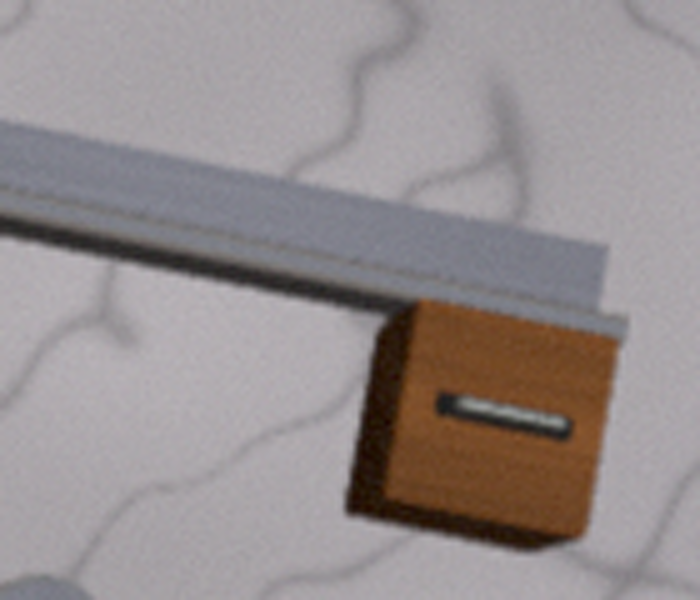

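Run:
```python
from h import *
from plant import ctrl
from scipy.spatial.transform import Rotation as Ro
c=load('top0')
e=[(130+310/5.5,80+160/5.5),(130+770/5.5,80+255/5.5),(300,90+213/5),(300+400/5,90+308/5)]
p=px2w(c,e,.053);t=p[3,:2]-p[0,:2];t/=np.linalg.norm(t);t*=np.sign(t[1]);n=np.array([t[1],-t[0]])
print(t,(p[:,:2]@n).round(4))
th=np.array([.1845,.9828]);nh=np.array([.9828,-.1845]);print((p[:,:2]@nh).round(4))
s=ctrl.read_state();print(Ro.from_rotvec(s['orientation']).as_matrix().round(3).tolist())
a=np.radians(15);d=np.r_[np.cos(a)*th+np.sin(a)*nh,0];y=np.array([0,0,-1.])
for nm,X in(('z=d',np.cross(y,d)),('z=-d',-np.cross(y,d)),('x=d',d),('x=-d',-d)):
    M=np.c_[X,y,np.cross(X,y)];rv=Ro.from_matrix(M).as_rotvec()
    for P in((.52,-.03,.32),(.52,-.03,.093),(.57,.18,.093)):
        j=ctrl.ik(P,rv);print(nm,None if j is None else np.round(j,2))
```

```text
[0.1941726  0.98096738] [0.5888 0.5914 0.5923 0.5888]
[0.5928 0.5934 0.5935 0.588 ]
[[0.445, -0.001, -0.896], [0.896, -0.001, 0.445], [-0.001, -1.0, 0.0]]
z=d [-0.31 -0.13 -0.11  1.6  -0.    1.71]
z=d [-0.31 -0.06 -0.46  1.17 -0.    1.71]
z=d [ 0.09  0.17 -0.22  1.18 -0.    2.11]
z=-d [-0.31 -0.13 -0.11  1.6   0.   -1.43]
z=-d [-0.31 -0.06 -0.46  1.17  0.   -1.43]
z=-d [ 0.09  0.17 -0.22  1.18  0.   -1.04]
x=d [-0.31 -0.13 -0.11  1.6   0.    0.14]
x=d [-0.31 -0.06 -0.46  1.17  0.    0.14]
x=d [ 0.09  0.17 -0.22  1.18  0.    0.53]
x=-d [-0.31 -0.13 -0.11  1.6   0.   -3.  ]
x=-d [-0.31 -0.06 -0.46  1.17  0.   -3.  ]
x=-d [ 0.09  0.17 -0.22  1.18  0.   -2.61]
```

```bash
cat >> h.py <<'E'
from plant import ctrl
from scipy.spatial.transform import Rotation as Ro
th=np.array([.1845,.9828]);nh=np.array([.9828,-.1845])
a=np.radians(15);d=np.r_[np.cos(a)*th+np.sin(a)*nh,0];y=np.array([0,0,-1.])
X=np.cross(y,d);rv=Ro.from_matrix(np.c_[X,y,d]).as_rotvec()
def W(s,n,z): return np.r_[s*th+n*nh,z]
def sn(p): return round(float(p[:2]@th),4),round(float(p[:2]@nh),4)
def snap(nm):
    for k in('top','scene'):
        c=ctrl.camera(k);cv2.imwrite(f'pics/{k}_{nm}.png',c['color'])
        np.savez(f'pics/{k}{nm}.npz',**{q:c[q] for q in('color','range_z','K','R','t')})
E
python3 - <<'E'
from h import *
ctrl.command_gripper(0.0,20)
ctrl.goto(W(.062,.5262,.32),rv)
ctrl.servo_line(W(.062,.5262,.093),vel=.12)
s=ctrl.read_state();print(s['time_s'],sn(s['eef_pos']),s['eef_pos'],s['force'],s['gripper_width'])
snap('1')
E
```

```text
5.1583 (0.062, 0.5266) [ 0.52896658 -0.03624447  0.09359645] [-0.10603479  0.09507986  0.12142506] 0.00220257357466786
```

View pics/scene_1.png

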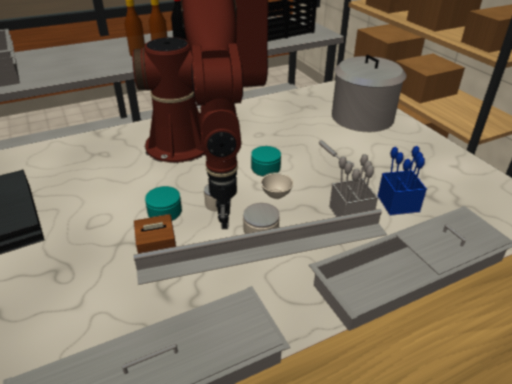

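View pics/top_1.png

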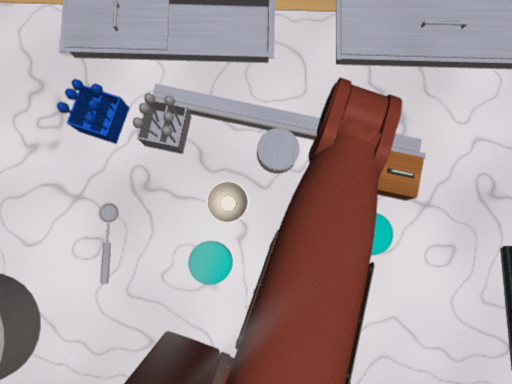

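The closed fingers are down to the right of the pot (scene (224,215), pot at (262,220)), clear of the rail and boxes. I'll touch softly, then push.

Run:
```python
from h import *
r=ctrl.servo_line(W(.13,.5262,.093),vel=.04,threshold=2.0)
s=ctrl.read_state();print(r,s['time_s'],sn(s['eef_pos']),s['force'])
snap('2')
c=load('top2')
cv2.imwrite('pics/c3.png',cv2.resize(c['color'][80:200,130:330],None,fx=4,fy=4,interpolation=cv2.INTER_CUBIC))
```

```text
True 6.2833 (0.1027, 0.5257) [-0.14239078  0.30620056  1.33185872]
```

View pics/c3.png

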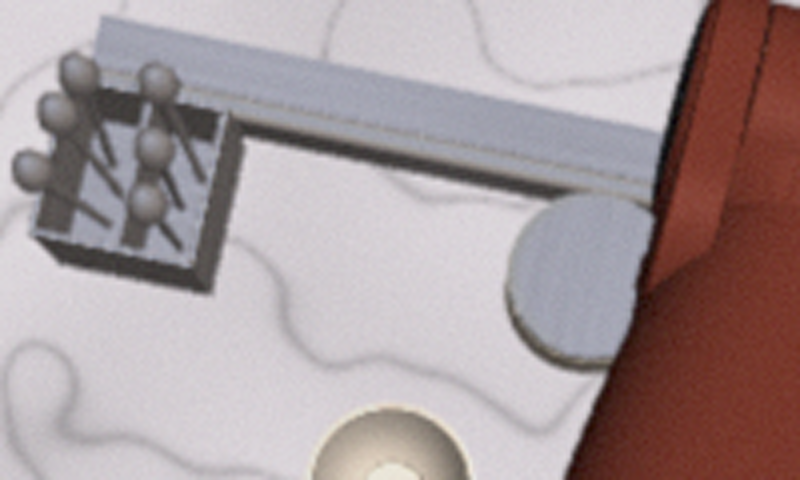

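Contact came where predicted: TCP s = 0.103, so about 0.06 to the pot's centre at 0.163. I'll push most of the way, then check.

Run:
```python
from h import *
r=ctrl.servo_line(W(.255,.5262,.093),vel=.07,threshold=25)
s=ctrl.read_state();print(r,s['time_s'],sn(s['eef_pos']),s['eef_pos'],s['force'])
snap('3')
c=load('top3')
P=cloud(c)
for yy in (1,):
    q=P[(P[...,2]>.058)&(P[...,2]<.073)];S=q[:,:2]@th;N=q[:,:2]@nh
    k=(S>.2)&(S<.4)&(N>.45)&(N<.62);print('lid s',np.percentile(S[k],[0,1,50,99,100]),'n',np.percentile(N[k],[0,1,50,99,100]))
cv2.imwrite('pics/c4.png',cv2.resize(c['color'][80:200,130:330],None,fx=4,fy=4,interpolation=cv2.INTER_CUBIC))
```

```text
False 8.725 (0.2542, 0.525) [0.56295175 0.15299973 0.09211565] [-5.12898296 -4.6827917  -1.21044393]
lid s [0.33943515 0.34057541 0.35710884 0.39843376 0.39957735] n [0.49026026 0.49302769 0.53298511 0.58571665 0.59087387]
```

View pics/c4.png

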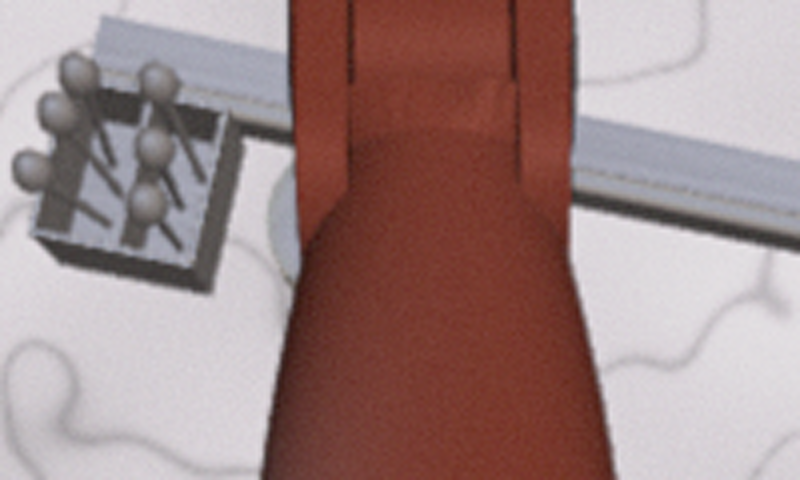

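View pics/scene_3.png

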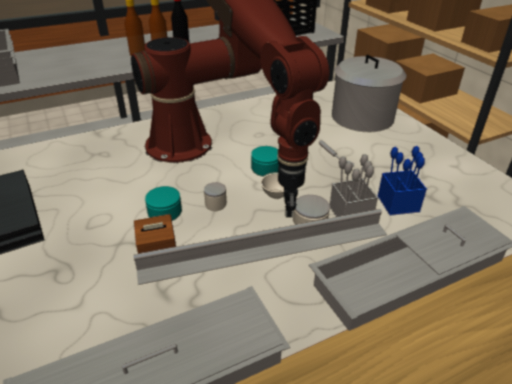

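Run:
```python
from h import *
r=ctrl.servo_line(W(.2805,.5262,.093),vel=.05,threshold=15)
s=ctrl.read_state();print(r,s['time_s'],sn(s['eef_pos']),s['force'])
snap('4')
# back off along -d, then up
p=s['eef_pos'];ctrl.servo_line(p-.04*np.r_[th,0],vel=.1)
p=ctrl.read_state()['eef_pos'];ctrl.servo_line(np.r_[p[:2],.30],vel=.2)
ctrl.goto(W(-.03,.42,.32),rv)
s=ctrl.read_state();print(s['time_s'],s['force'])
snap('5')
c=load('top5');P=cloud(c);hm=np.nan_to_num(P[...,2])
q=P[(hm>.06)&(hm<.072)];S=q[:,:2]@th;N=q[:,:2]@nh
k=(S>.25)&(S<.392)&(N>.45)&(N<.592);print(k.sum(),'lid s',np.percentile(S[k],[0,1,50,99,100]).round(4),'n',np.percentile(N[k],[0,1,50,99,100]).round(4))
q=P[(hm>.058)&(hm<.074)&(np.hypot(P[...,0]-.3945,P[...,1]+.0116)<.06)];print('small',(q.min(0)+q.max(0))/2)
cv2.imwrite('pics/c5.png',cv2.resize(c['color'][80:200,130:330],None,fx=4,fy=4,interpolation=cv2.INTER_CUBIC))
```

```text
False 9.4833 (0.2801, 0.5253) [-3.87900273 -3.76397594 -1.33189022]
12.4417 [ 0.17861593  0.54562812 -0.2302033 ]
1311 lid s [0.2895 0.2925 0.3398 0.3868 0.3909] n [0.4925 0.4956 0.5425 0.589  0.5916]
small [ 0.39489682 -0.01104014  0.06460098]
```

View pics/c5.png

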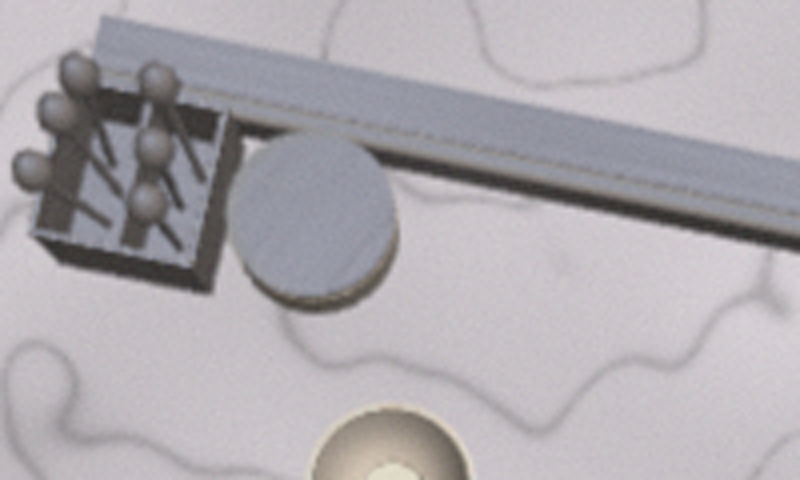

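View pics/scene_5.png

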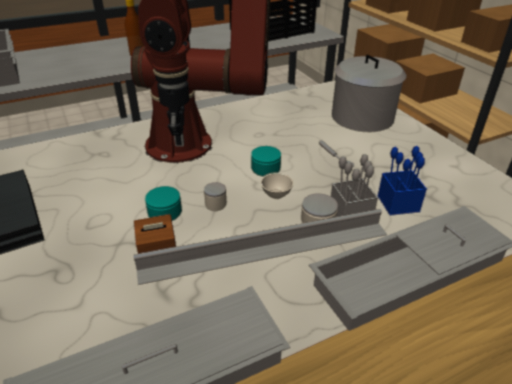

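The pot stands on the rail with about 6–8 mm left to the box. That is within tolerance, but the task says right up against it and there is time, so I'll push again with a force stop.

Run:
```python
from h import *
ctrl.goto(W(.235,.5262,.28),rv)
ctrl.servo_line(W(.235,.5262,.093),vel=.15)
r=ctrl.servo_line(W(.2795,.5262,.093),vel=.06,threshold=15)
r=ctrl.servo_line(W(.2875,.5262,.093),vel=.03,threshold=12)
s=ctrl.read_state();print(r,s['time_s'],sn(s['eef_pos']),s['force'])
p=s['eef_pos'];ctrl.servo_line(p-.04*np.r_[th,0],vel=.1)
p=ctrl.read_state()['eef_pos'];ctrl.servo_line(np.r_[p[:2],.30],vel=.2)
ctrl.goto(W(-.03,.42,.32),rv)
s=ctrl.read_state();print(s['time_s'],s['force'])
snap('6')
c=load('top6');P=cloud(c);hm=np.nan_to_num(P[...,2])
q=P[(hm>.06)&(hm<.072)];S=q[:,:2]@th;N=q[:,:2]@nh
k=(S>.25)&(S<.396)&(N>.45)&(N<.592);print(k.sum(),'lid s',np.percentile(S[k],[0,1,50,99]).round(4),'n',np.percentile(N[k],[0,1,50,99]).round(4),np.percentile(q[k][:,2],[5,50,95]))
cv2.imwrite('pics/c6.png',cv2.resize(c['color'][80:200,130:330],None,fx=4,fy=4,interpolation=cv2.INTER_CUBIC))
```

```text
True 16.2167 (0.2842, 0.5257) [-0.79928495 -3.11200309  0.56973445]
19.0917 [-0.23053092 -0.40344803 -0.34711234]
1306 lid s [0.2949 0.2985 0.345  0.3925] n [0.4924 0.4956 0.5423 0.5891] [0.06106862 0.06443281 0.06826727]
```

View pics/c6.png

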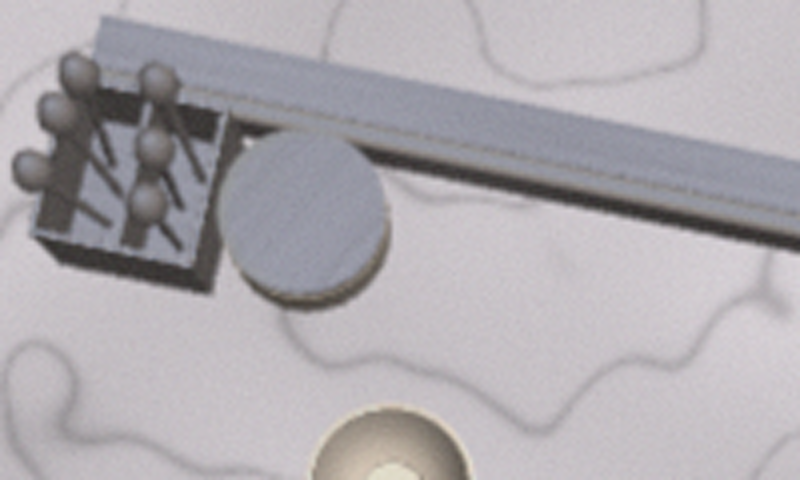

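The pot (crop (305,215)) is now against the cutlery box and the rail, with its lid level. The force stop fired, and the arm is clear.

```bash
python3 -c "
from plant import ctrl
ctrl.finish_job();print(ctrl.read_state()['time_s'])"
```

```text
the job is handed in; nothing more can be done
the job is handed in; nothing more can be done
```

I slid the wide pot along the rail with closed fingers at about 0.03–0.07 m/s until it stood against the steel cutlery box, then backed the arm off and handed the job in. The push was angled slightly toward the rail to keep the pot close to it.

- **Stages:** The first push stopped about 6–8 mm short of the box, so I nudged it again until the 12 N force stop fired.
- **Pot position:** At the last check the pot's centre was about 0.102–0.104 m from the box's centre (limit 0.117 m). It was about 52 mm from the rail face, which is touching it, and the lid was level at 64–65 mm.
- **Small pot:** It read within 1 mm of its starting place after the first push. I did not measure it again after the final nudge, which was well away from it.
- **Time and clearance:** The arm was clear of everything at about 19 s, before I handed in.
- **Disagreement:** The two cameras and the pixel readings differed by a few millimetres on the rail face (0.588–0.597 m along its normal). I used 0.5945 m, and that spread is well inside the 15 mm tolerance.

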